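Slide the serving board out from under the pastry boxes

ROBOT

A 7-joint arm with a two-finger parallel gripper is mounted at the origin on the work surface. World frame = base frame: x ahead of the robot, y to its left, z up, the work surface at z = 0. Lengths are in m, angles in rad, forces in N, time in s.
With the tool pointing down it reaches from about 0.35 to 0.9 m from the base axis. Payload 19.9 kg.
Tool frame: the origin (TCP) lies at the centre of the arm's flange, where the gripper is bolted on; the fingertips stand 199 mm ahead of it and the grasp point (between the pads) lies 180 mm ahead of it; z points along the fingers, y is the line along which they close (so a half turn about z gives the same grasp; the last joint's range is limited). The gripper opens to 94 mm and grips with 3 to 60 N. Pads are 16 mm wide; open, the fingers measure 119 mm over their backs; the gripper's body (75 mm by 177 mm) begins 78 mm behind the grasp point.
Start: joints at [-0.042, 0.417, -0.01, 1.614, 0.005, 1.111, -0.053], TCP at [0.625, 0, 0.405] pointing down, gripper open.
Joint ranges: [-2.81, 2.81], [-0.39, 2.02], [-1.27, 1.25], [0.06, 2.57], [-1.19, 4.33], [0.19, 2], [-2.82, 2.82]. Speed limits (rad/s): [1.89, 1.89, 2.39, 2.39, 3.01, 3.01, 3.01].

INTERFACE

Orientations are given as [roll, pitch, yaw] about the fixed x, y, z axes, in that order (R = Rz(yaw) Ry(pitch) Rx(roll)).
In Python, from cell import * gives the robot as it stands. The module is installed in compiled form; this text tells all that it offers. Calls block until the motion is done:
- move_to(position, orientation): joint-space move of the TCP to a pose.
- servo_line(position, frame=None, feed=0.15): straight line of the TCP; frame=None keeps the orientation; feed is the mean speed in m/s.
- set_joints(angles): joint-space move.
- move_gripper(opening, force=None): finger opening in m; force is the grip in N (None keeps the last); returns when the fingers have stopped.
- sleep(seconds).
- inverse_kinematics(position, orientation): joint angles nearest the present ones, or None.
- sense(): the state.
- get_image(name): name is "scene" or "side" or "wrist"; returns the picture (420x560x3 uint8, red, green, blue); there is no depth.
- camera_model(name): a dict with "K" (3x3 intrinsics, pixels), "eye" and "attitude" of the camera in the world; the wrist camera has in their place "hand_eye" (4x4, takes a point from camera to tool coordinates, whose origin is the TCP and whose axes are the flange's). Camera axes: x right, y up, looking along -z (the intrinsics and any distortion apply to the point x, -y, -z); pixel columns grow to the right and rows downward; lengths in m; the calibration is good to about 2 mm. A picture is of the moment at which its call begins: read the wrist's pose just before it. camera_model takes no time and is no camera call.
A pose or a line that the arm cannot do raises Unreachable and nothing moves.
- finish_job(): hands the job in; it is judged then, once.
The state is a dict: "t": time; "qpos": joint angles; "dq": joint speeds; "tau": joint torques, N m; "position": TCP position; "tcp_rot": TCP orientation; "force": force on the tool from outside, world axes, zero at the start; "wrist_torque": the same for the moment, N m; "width": finger opening in m; "finger_force": force on a finger pad.
Only numpy, scipy, OpenCV 4.12 (cv2) and the standard library are available. Lean on these libraries where they do the work, as an engineer would, in place of code of your own. Each camera call takes 0.05 s, during which the arm holds its last target. There are 200 camera calls.

TASK

The wooden serving board has been left under the little stack of pastry boxes in the counter stand. Take its handle where it pokes out under the ledge and slide the board out under the rail (a hidden low stop catches its front edge: when you feel it catch, ease back, raise the handle about two centimetres and draw on, never forcing it), leaving the two boxes and the roll basket neatly stacked and standing on the counter in the stand; do not touch the stack, do not bump the stand, and leave the other things alone. Slide the board along the counter, without lifting it high, and leave its wide part in the middle of the grey mat, squared up with the mat's long sides, either way round.

Things in the scene. Friction and masses are not known exactly. Their poses are not given: they have to be found in the camera images.
- board_tab (a point): point in the middle of the wooden serving board's tab (handle), 6 mm over the counter, 25 mm from the tab's free end. The tab is straight, 80 mm long, 32 mm wide, 12 mm thick, lying on the counter; its last 40 to 55 mm stick out in front of the rail at the start. Axes are the board's: x from tab to wide part, z up
- board_mid (a point): centre of the board's wide part, half-way up; 115 mm from point board_tab along the board's +x; same axes. The wide part is 120 mm (x) x 112 mm (y), the whole board flat, 12 mm thick, 0.15 to 0.3 kg; the tab runs from the middle of its -x edge
- stand: fixed dark wooden stand. Origin on the counter below the middle of its rail's front face; +x into the bay, away from the robot; y along the rail. Rail: x 0 to 12 mm, 30 to 50 mm over the counter, 280 mm wide; it stops the boxes, which first ride along with the board. Low side planks (45 mm tall) run back to x 185 mm at y +-140 to 158; the bay is open above and behind
- ledge (a point): centre of the underside of the stand's pale ledge, 110 mm over the counter. In the stand's frame the ledge spans x -40 to 15 mm, y +-158 mm, 22 mm thick, on end posts (y +-140 to 158). It overhangs the tab, so a gripper pointing straight down cannot reach it: tilt the tool about 40 degrees, fingers pointing down and into the bay, closing across the tab
- slot (a point): middle of the slot under the rail, on the counter; the board passes through: y +-66 mm between the rail's feet, 30 mm high. Hidden in it is a fixed stop, 9 mm tall, beside the tab, 12 to 60 mm before the wide part's front edge: it halts the board with a sharp rise in the pull (steady: up to 13 N). Then ease back a few mm, raise the tab 16 to 22 mm (more meets the rail) and draw on
- mat: thin grey plastic mat flush with the counter, 200 mm (x) x 170 mm (y), nothing to climb; origin at its centre. Long sides along its x axis. It lies to the left or the right of the ground in front of the stand
- carton_low: lower pastry box, cream card, 140 (x) x 170 (y) x 65 mm, about 0.2 kg, standing on the board at the start, 4 mm or more clear of the rail; origin under its centre. It sinks to the counter as the board leaves, first at the back
- carton_high: upper pastry box, 120 x 145 x 55 mm, about 0.14 kg, on the lower one; origin under its centre
- roll_basket: small round wicker basket with rolls, 104 mm across, 40 mm tall, on the upper box; origin under its centre
- bun_basket: bystander: rectangular wicker basket of buns, 190 x 150 mm, 95 mm tall; origin under its centre
- jar: bystander: closed amber jar, 72 mm across, 120 mm tall; origin under its centre
- bottle: bystander: green bottle, 60 mm across, 190 mm tall; origin under its centre
- bowl: bystander: white bowl, 120 mm across, 50 mm tall; origin under its centre
- tongs: bystander: steel bread tongs lying flat, 210 mm long along x, 16 mm tall; origin under the middle
- shaker: bystander: small steel shaker, 34 mm across, 60 mm tall, standing loose on the stand's ledge off to one side (80 to 110 mm from the middle); origin under its centre
Things that resemble listed ones, but are neither listed nor needed, are in the scene too. Of the things that look like the part that bears board_tab, take the one that is farthest to the robot's left at the start.

How it is judged:
On the way:
1. the board's wide part is wholly out in front of the rail, and the boxes and the basket still stand stacked in the stand (x of board_mid in the frame of stand below -0.07 m and angle between each of carton_low, carton_high, roll_basket's own z axis and vertical below 0.08 rad and horizontal distance between carton_high and carton_low below 0.03 m and horizontal distance between roll_basket and carton_high below 0.03 m and z of carton_high in the frame of carton_low above 0.06 m and z of roll_basket in the frame of carton_high above 0.05 m and height (world z) of carton_low below 0.005 m and x of carton_low in the frame of stand between 0.06 and 0.14 m and y of carton_low in the frame of stand between -0.05 and 0.05 m), for 0.2 s.
At the end, for the whole second after the job is handed in: board flat on the counter, its wide part within 35 mm of the mat's centre and 0.30 rad of the mat's length; lower box flat on the counter in the stand (centre 60 to 140 mm behind the rail front, within 50 mm of the middle), upper box and basket on it, each centred within 30 mm, level within 0.08 rad (horizontal distance between board_mid and mat below 0.035 m and angle between the x axis of board_mid and the x axis of mat, either way round below 0.3 rad and height (world z) of board_mid below 0.01 m and angle between board_mid's own z axis and vertical below 0.06 rad and angle between each of carton_low, carton_high, roll_basket's own z axis and vertical below 0.08 rad and horizontal distance between carton_high and carton_low below 0.03 m and horizontal distance between roll_basket and carton_high below 0.03 m and z of carton_high in the frame of carton_low above 0.06 m and z of roll_basket in the frame of carton_high above 0.05 m and height (world z) of carton_low below 0.005 m and x of carton_low in the frame of stand between 0.06 and 0.14 m and y of carton_low in the frame of stand between -0.05 and 0.05 m); the robot touches nothing.
It fails at once if a box or the roll basket tips by more than 0.35 rad (angle between any of carton_low, carton_high, roll_basket's own z axis and vertical above 0.35 rad).
It fails at once if the robot touches the stack (over 1 N) (contact force between any of the fingers, the arm and carton_low above 1 N or contact force between any of the fingers, the arm and carton_high above 1 N or contact force between any of the fingers, the arm and roll_basket above 1 N).
It fails at once if the robot bumps the stand (over 15 N), or the board is forced against the stop or the stand (over 70 N) (contact force between any of the fingers, the arm and stand above 15 N or contact force between stand and anything else above 70 N).
It fails at once if the board is lifted more than about 80 mm (height (world z) of board_mid above 0.085 m).
It fails at once if a bystander is moved by more than 25 mm (distance of any of bun_basket, jar, bottle, bowl, tongs, shaker from where it was at the start of the episode above 0.025 m).
It also fails if it takes over 72 s, if anything falls off the work surface, if the arm or the gripper's body presses on something with over 40 N, if the wrist force passes 120 N, or if a joint passes its speed limit or range.

## Working session

There is one attempt and no reset: what is moved stays moved. The work goes in short steps, each a Python script; the robot and the scene stay as the last script left them, time stands still between calls to the robot, and variables do not carry over. Pictures are saved under pics/ and viewed, at most 10 in all, crops included, and the job is handed in when it is done.

```bash
mkdir -p pics; ls; python3 - <<'E'
from cell import *
import cv2,numpy as np
s=sense();print(s)
for n in("scene","side","wrist"):
    cv2.imwrite(f"pics/{n}0.png",get_image(n)[:,:,::-1]);print(n,camera_model(n))
a=cv2.imread("pics/scene0.png");b=cv2.imread("pics/side0.png")
E
```

```text
pics
{'t': 0.0, 'qpos': array([-0.04143657,  0.41796904, -0.01031272,  1.61416662,  0.00468476,
        1.11066784, -0.05301024]), 'dq': array([ 0.00040945, -0.00034649,  0.00084493,  0.00200379, -0.0011877 ,
        0.00039933,  0.00127738]), 'tau': array([ 3.52895018e-03, -8.51262331e+01,  6.40313700e-01, -4.25991547e+01,
       -4.87577857e-02,  1.87510403e-02,  1.73272206e-04]), 'position': array([ 6.24870380e-01, -2.72156372e-05,  4.04031343e-01]), 'tcp_rot': array([-3.14040804e+00,  7.19942198e-05,  1.57073301e+00]), 'force': array([-0.26600026, -0.55096042,  0.36459382]), 'wrist_torque': array([-0.05427941,  0.02486124, -0.01213358]), 'finger_force': 0.0, 'width': 0.09392165340432718}
scene {'K': array([[500.98561377,   0.        , 279.24163013],
       [  0.        , 500.98561377, 206.24675872],
       [  0.        ,   0.        ,   1.        ]]), 'eye': array([ 1.54349751, -0.08167237,  1.49432434]), 'attitude': array([ 0.6268142 , -0.01020694,  1.50953882])}
side {'K': array([[536.87838701,   0.        , 285.04708318],
       [  0.        , 536.87838701, 209.52689115],
       [  0.        ,   0.        ,   1.        ]]), 'eye': array([-0.62388128,  0.39275174,  0.90012133]), 'attitude': array([ 9.95027990e-01,  1.19599985e-03, -1.88478983e+00])}
wrist {'K': array([[298.85458984,   0.        , 276.07991343],
       [  0.        , 298.85458984, 211.92671475],
       [  0.        ,   0.        ,   1.        ]]), 'hand_eye': array([[-6.26656576e-05,  9.66826312e-01,  2.55434687e-01,
         7.40469905e-02],
       [ 9.99999951e-01, -1.79709597e-05,  3.13349969e-04,
         3.93391911e-04],
       [ 3.07545401e-04,  2.55434694e-01, -9.66826263e-01,
         1.98305647e-02],
       [ 0.00000000e+00,  0.00000000e+00,  0.00000000e+00,
         1.00000000e+00]])}
```

View pics/scene0.png

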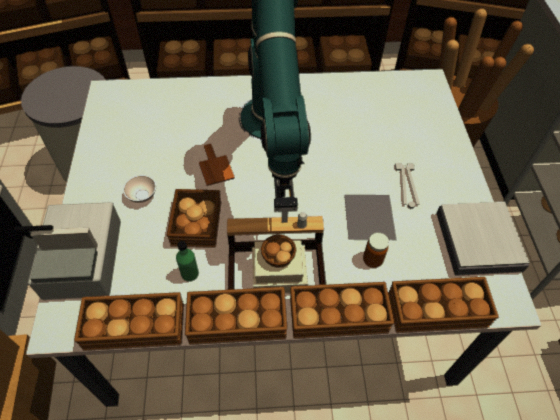

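View pics/side0.png

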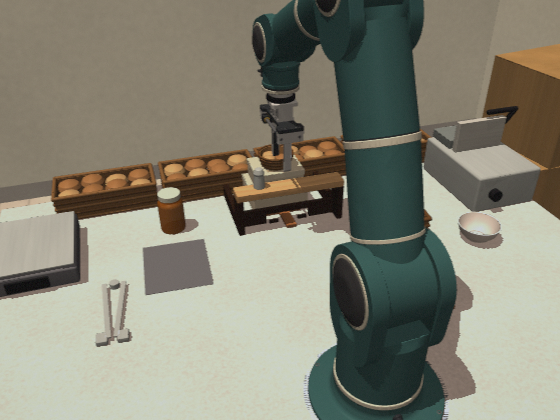

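The scene picture shows the stand at about (275,250), with the mat on the robot's left at (370,217). A loose lookalike board lies on the robot's right at (215,165). The side picture shows a tab under the ledge at about (288,218). I'll enlarge that next.

```bash
cat > h.py <<'E'
from cell import *
import cv2,numpy as np
from scipy.spatial.transform import Rotation as R
def cam(n,s=None):
    c=camera_model(n)
    if n=="wrist":
        T=np.array(c["hand_eye"]);Rt=R.from_euler("xyz",s["tcp_rot"]).as_matrix()
        return c["K"],Rt@T[:3,3]+s["position"],Rt@T[:3,:3]
    return c["K"],c["eye"],R.from_euler("xyz",c["attitude"]).as_matrix()
def ray(n,px,z,s=None):
    K,e,Rm=cam(n,s);px=np.atleast_2d(px).astype(float)
    d=np.c_[(px[:,0]-K[0,2])/K[0,0],-(px[:,1]-K[1,2])/K[1,1],-np.ones(len(px))]@Rm.T
    return e+d*((z-e[2])/d[:,2])[:,None]
def proj(n,P,s=None):
    K,e,Rm=cam(n,s);p=(np.atleast_2d(P)-e)@Rm
    return np.c_[K[0,2]+K[0,0]*p[:,0]/-p[:,2],K[1,2]+K[1,1]*p[:,1]/p[:,2]]
E
python3 - <<'E'
import cv2
b=cv2.imread("pics/side0.png")[160:250,215:375]
cv2.imwrite("pics/crop1.png",cv2.resize(b,None,fx=5,fy=5,interpolation=cv2.INTER_CUBIC))
E
```

```text
(no output)
```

View pics/crop1.png

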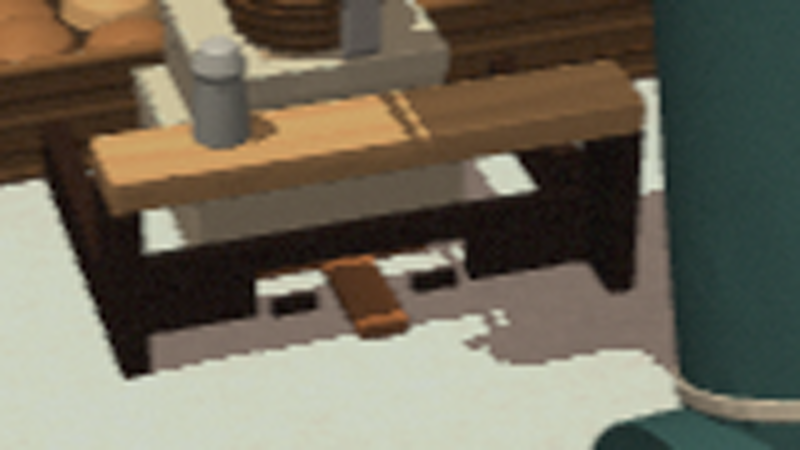

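View pics/wrist0.png

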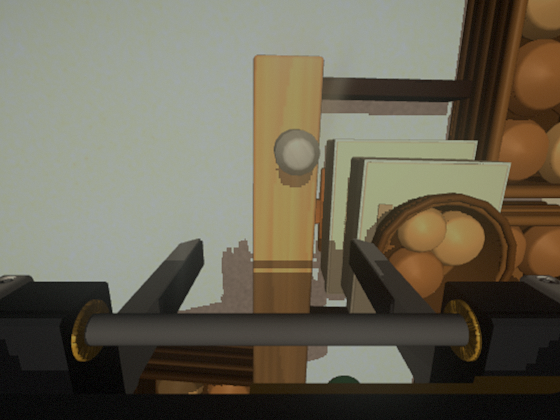

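The enlarged crop shows a single tab under the ledge at side (287,221), with the two stop blocks beside it. Its rival is the loose board at scene (215,165), which is far to the robot's right. The stand's tab is therefore the one farthest left, and it pokes out under the ledge as described. The wrist view shows the ledge end at (254–322,57) and the shaker at (297,152).

```bash
python3 - <<'E'
from h import *
np.set_printoptions(precision=4,suppress=True)
s=sense()
cr=lambda L:np.array(L)/5+[215,160]
print("ledge side top FL BL FR BR",ray("side",cr([(112,185),(92,143),(640,95),(615,62)]),.132))
print("ledge wrist F,B left",ray("wrist",[(254,57),(322,57),(254,340)],.132,s))
print("tab",ray("side",cr([(325,270),(358,322),(370,260),(405,312)]),.012))
print("tab bottom",ray("side",cr([(362,338),(408,325)]),0.))
print("posts foot side",ray("side",cr([(125,378),(153,372),(612,293),(634,290)]),0.))
for n,roi in(("scene",(330,180,410,250)),("side",(130,230,225,300))):
    im=cv2.imread(f"pics/{n}0.png");x0,y0,x1,y1=roi
    c=im[y0:y1,x0:x1].astype(int);m=((c.max(2)<140)&(c.max(2)-c.min(2)<25)).astype(np.uint8)
    k=max(cv2.findContours(m,0,1)[0],key=cv2.contourArea)[:,0]+[x0,y0]
    P=ray(n,k,0.)[:,:2].astype(np.float32);print(n,len(k),cv2.minAreaRect(P))
E
```

```text
ledge side top FL BL FR BR [[ 0.6018  0.1323  0.132 ]
 [ 0.6489  0.1322  0.132 ]
 [ 0.6036 -0.1803  0.132 ]
 [ 0.6442 -0.1818  0.132 ]]
ledge wrist F,B left [[ 0.608   0.1305  0.132 ]
 [ 0.6602  0.1304  0.132 ]
 [ 0.6032 -0.1231  0.132 ]]
tab [[ 0.659  -0.0068  0.012 ]
 [ 0.6006 -0.0085  0.012 ]
 [ 0.661  -0.0359  0.012 ]
 [ 0.6019 -0.0379  0.012 ]]
tab bottom [[ 0.6007 -0.011   0.    ]
 [ 0.605  -0.041   0.    ]]
posts foot side [[ 0.6049  0.1306  0.    ]
 [ 0.6056  0.1138  0.    ]
 [ 0.599  -0.1684  0.    ]
 [ 0.5978 -0.1822  0.    ]]
scene 180 ((0.5267801284790039, 0.32297563552856445), (0.1686171293258667, 0.19497261941432953), 86.76982879638672)
side 216 ((0.5284445285797119, 0.3235546052455902), (0.1681685596704483, 0.2006545513868332), 86.3644790649414)
```

```bash
cat >> h.py <<'E'
def ori(tilt,yaw,sgn=1):
    t=np.radians(tilt);c,s=np.cos(t),np.sin(t)
    z=np.array([s,0,-c]);y=np.array([0,sgn,0]);x=np.cross(y,z)
    r=R.from_euler("z",yaw)*R.from_matrix(np.c_[x,y,z])
    return r.as_euler("xyz"),r.as_matrix()[:,2]
def tcp(tip,tilt,yaw,sgn=1,L=.199):   # tip: fingertip centre point
    o,d=ori(tilt,yaw,sgn);return np.array(tip)-L*d,o
E
python3 - <<'E'
from h import *
np.set_printoptions(precision=3,suppress=True)
for sgn in(1,-1):
    for tilt in(40,0):
        for tip in((.54,-.025,.2),(.62,-.023,.007),(.5,-.023,.03),(.44,-.023,.007),(.41,-.023,.007),(.40,.33,.007),(.40,.33,.1)):
            p,o=tcp(tip,tilt,.03 if tip[1]<0 else -.06,sgn);q=inverse_kinematics(p,o);print(sgn,tilt,tip,p,q)
print("tongs",ray("scene",[(398,166),(411,166),(406,204),(416,204)],.01),"shaker",ray("wrist",[(297,152)],.19,sense()))
E
```

```text
1 40 (0.54, -0.025, 0.2) [ 0.412 -0.029  0.352] None
1 40 (0.62, -0.023, 0.007) [ 0.492 -0.027  0.159] [ 0.903  0.937 -1.086  2.255  2.27   0.721 -0.214]
1 40 (0.5, -0.023, 0.03) [ 0.372 -0.027  0.182] [ 0.972  0.72  -1.083  2.522  2.42   0.693 -0.515]
1 40 (0.44, -0.023, 0.007) [ 0.312 -0.027  0.159] None
1 40 (0.41, -0.023, 0.007) [ 0.282 -0.027  0.159] None
1 40 (0.4, 0.33, 0.007) [0.272 0.338 0.159] [-1.214  0.557  0.071  2.321  1.59   0.611 -1.154]
1 40 (0.4, 0.33, 0.1) [0.272 0.338 0.252] [-0.778  0.35  -0.418  2.297  1.358  0.809 -0.786]
1 0 (0.54, -0.025, 0.2) [ 0.54  -0.025  0.399] [ 0.241  0.287 -0.3    1.823  0.097  1.046  1.504]
1 0 (0.62, -0.023, 0.007) [ 0.62  -0.023  0.206] [ 0.199  0.669 -0.284  1.746  0.255  0.763  1.388]
1 0 (0.5, -0.023, 0.03) [ 0.5   -0.023  0.229] [ 0.221  0.468 -0.284  2.042  0.208  0.659  1.402]
1 0 (0.44, -0.023, 0.007) [ 0.44  -0.023  0.206] [ 0.213  0.433 -0.267  2.19   0.216  0.542  1.385]
1 0 (0.41, -0.023, 0.007) [ 0.41  -0.023  0.206] [ 0.214  0.395 -0.264  2.259  0.207  0.509  1.388]
1 0 (0.4, 0.33, 0.007) [0.4   0.33  0.206] [-0.402  0
[... 799 characters left out ...]
2, -0.023, 0.007) [ 0.62  -0.023  0.206] [-0.203  0.666  0.257  1.761 -0.234  0.744 -1.366]
-1 0 (0.5, -0.023, 0.03) [ 0.5   -0.023  0.229] [-0.222  0.463  0.248  2.057 -0.185  0.642 -1.391]
-1 0 (0.44, -0.023, 0.007) [ 0.44  -0.023  0.206] [-0.212  0.429  0.226  2.204 -0.187  0.525 -1.385]
-1 0 (0.41, -0.023, 0.007) [ 0.41  -0.023  0.206] [-0.212  0.391  0.221  2.273 -0.177  0.493 -1.392]
-1 0 (0.4, 0.33, 0.007) [0.4   0.33  0.206] [-0.857  0.521  0.132  2.017 -0.114  0.611 -2.28 ]
-1 0 (0.4, 0.33, 0.1) [0.4   0.33  0.299] [-0.823  0.363  0.088  1.974 -0.043  0.806 -2.341]
tongs [[0.303 0.473 0.01 ]
 [0.306 0.524 0.01 ]
 [0.486 0.466 0.01 ]
 [0.488 0.503 0.01 ]] shaker [[0.638 0.062 0.19 ]]
```

```bash
python3 - <<'E'
from h import *
np.set_printoptions(precision=3,suppress=True)
def show(): 
    s=sense();o=R.from_euler("xyz",s["tcp_rot"]).as_matrix();print(s["t"],s["position"],"tip",s["position"]+.199*o[:,2],"y",o[:,1])
set_joints([0,.05,0,2.2,0,.9,-.05]);show()
set_joints([0,.05,0,2.4,1.57,.4,.8]);show()
set_joints([0,.05,0,2.4,3.14,.3,1.57]);show()
move_gripper(.06)
for sgn in(1,-1):
  for tilt in(40,35):
    for tip in((.53,-.023,.03),(.62,-.023,.007),(.6,-.023,.03),(.5,-.023,.03),(.48,-.023,.03),(.46,-.023,.03),(.44,-.023,.007)):
        p,o=tcp(tip,tilt,.03,sgn);print(sgn,tilt,tip,inverse_kinematics(p,o))
E
```

```text
1.1083 [ 0.391 -0.031  0.361] tip [ 0.389 -0.031  0.162] y [ 0.999 -0.05  -0.007]
2.5583 [ 0.404 -0.083  0.333] tip [ 0.521 -0.16   0.192] y [-0.378  0.643 -0.666]
4.0083 [ 0.437 -0.03   0.355] tip [ 0.604 -0.03   0.246] y [-0.003 -1.    -0.003]
1 40 (0.53, -0.023, 0.03) [ 0.561  0.511 -0.617  2.466  2.727  0.504 -0.988]
1 40 (0.62, -0.023, 0.007) [ 0.566  0.672 -0.652  2.263  2.557  0.481 -0.743]
1 40 (0.6, -0.023, 0.03) [ 0.557  0.581 -0.635  2.311  2.573  0.438 -0.803]
1 40 (0.5, -0.023, 0.03) [ 0.554  0.483 -0.603  2.532  2.785  0.537 -1.06 ]
1 40 (0.48, -0.023, 0.03) None
1 40 (0.46, -0.023, 0.03) None
1 40 (0.44, -0.023, 0.007) None
1 35 (0.53, -0.023, 0.03) [ 0.541  0.47  -0.604  2.415  2.53   0.355 -0.822]
1 35 (0.62, -0.023, 0.007) [ 0.5    0.623 -0.586  2.214  2.334  0.346 -0.573]
1 35 (0.6, -0.023, 0.03) [ 0.681  0.615 -0.797  2.255  2.139  0.402 -0.34 ]
1 35 (0.5, -0.023, 0.03) [ 0.552  0.439 -0.608  2.481  2.609  0.38  -0.911]
1 35 (0.48, -0.023, 0.03) [ 0.56   0.42  -0.612  2.524  2.656  0.398 -0.964]
1 35 (0.46, -0.023, 0.03) [ 0.571  0.402 -0.619  2.567  2.696  0.417 
[... 201 characters left out ...]
0 (0.6, -0.023, 0.03) [-0.013  0.493  0.012  2.328  3.203  0.378  1.532]
-1 40 (0.5, -0.023, 0.03) [-0.009  0.417  0.007  2.548  3.182  0.522  1.555]
-1 40 (0.48, -0.023, 0.03) None
-1 40 (0.46, -0.023, 0.03) None
-1 40 (0.44, -0.023, 0.007) None
-1 35 (0.53, -0.023, 0.03) [-0.01   0.402  0.006  2.432  3.199  0.304  1.536]
-1 35 (0.62, -0.023, 0.007) [-0.007  0.544  0.004  2.23   3.213  0.243  1.522]
-1 35 (0.6, -0.023, 0.03) [-0.004  0.47   0.001  2.275  3.216  0.215  1.52 ]
-1 35 (0.5, -0.023, 0.03) [-0.01   0.375  0.006  2.498  3.191  0.342  1.544]
-1 35 (0.48, -0.023, 0.03) [-0.009  0.358  0.005  2.541  3.186  0.368  1.549]
-1 35 (0.46, -0.023, 0.03) None
-1 35 (0.44, -0.023, 0.007) None
```

```bash
python3 - <<'E'
from h import *
np.set_printoptions(precision=3,suppress=True)
def show(): 
    s=sense();o=R.from_euler("xyz",s["tcp_rot"]).as_matrix();print(s["t"],"tip",s["position"]+.199*o[:,2],"F",s["force"],s["width"])
p,o=tcp((.52,-.024,.04),40,.03,-1);move_to(p,o);show()
p,o=tcp((.545,-.024,.010),40,.03,-1);servo_line(p,o,feed=.08);show()
p,o=tcp((.596,-.0235,.008),40,.03,-1);servo_line(p,o,feed=.06);show()
im=get_image("side")[:,:,::-1];cv2.imwrite("pics/side1.png",im);cv2.imwrite("pics/crop2.png",cv2.resize(im[150:250,215:375],None,fx=5,fy=5,interpolation=cv2.INTER_CUBIC))
E
```

```text
5.5833 tip [ 0.521 -0.024  0.041] F [-0.144 -0.079  0.412] 0.05995084560631014
6.225 tip [ 0.545 -0.024  0.01 ] F [0.399 0.261 0.696] 0.060116583688031584
7.225 tip [ 0.596 -0.024  0.008] F [-0.895 -1.142  0.53 ] 0.060255363490191116
```

View pics/crop2.png

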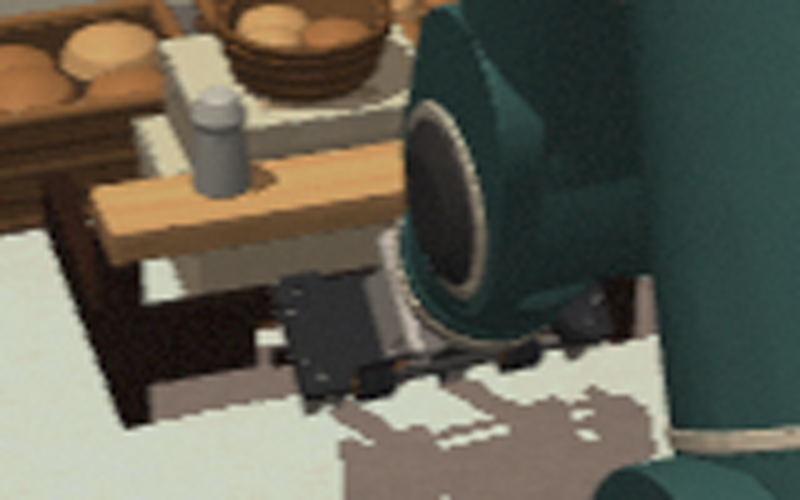

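The gripper sits under the ledge edge without contact, and the shaker and stack are undisturbed. The hand at crop (330,340) hides the tab, so the closed width will have to confirm the grasp.

```bash
cat >> h.py <<'E'
def show(tag=""): 
    s=sense();o=R.from_euler("xyz",s["tcp_rot"]).as_matrix();t=s["position"]+.199*o[:,2]
    print(tag,round(s["t"],2),"tip",t.round(4),"F",s["force"].round(1),"w",round(s["width"],4));return s,t
def rel(dx,dy,dz,feed=.03): servo_line(sense()["position"]+np.array([dx,dy,dz]),feed=feed)
def pull(tipx,y,z,tilt,yaw,n,step=.003,lim=22,feed=.03):
    """draw in steps from tipx; returns last commanded tip x"""
    f0=None
    for i in range(n):
        tipx-=step;p,o=tcp((tipx,y,z),tilt,yaw,-1)
        servo_line(p,o,feed=feed);s=sense();f=s["force"]
        if i%4==0: show("pull %.3f"%tipx)
        if abs(f[0])>lim: show("CATCH %.3f"%tipx);break
    return tipx
E
python3 - <<'E'
from h import *
p,o=tcp((.619,-.0235,.0075),40,.03,-1);servo_line(p,o,feed=.05);show("in")
move_gripper(.02,45);s,t=show("grip")
if .028<s["width"]<.036: print(pull(.619,-.0235,.0075,40,.03,22))
E
```

```text
in 7.88 tip [ 0.6188 -0.0235  0.0073] F [0.1 0.1 0. ] w 0.0599
grip 8.45 tip [ 0.619  -0.0235  0.0075] F [-0.4 -0.5  1.7] w 0.0311
pull 0.616 8.7 tip [ 0.6157 -0.0236  0.0075] F [-4.1  0.7  5.7] w 0.0314
pull 0.604 9.7 tip [ 0.6036 -0.0235  0.0075] F [-5.   0.5  7.5] w 0.0314
pull 0.592 10.7 tip [ 0.5916 -0.0235  0.0074] F [-4.3  0.9  8.1] w 0.0314
pull 0.580 11.7 tip [ 0.5855 -0.0223  0.0107] F [30.2  4.8 -4. ] w 0.0314
CATCH 0.580 11.7 tip [ 0.5855 -0.0223  0.0107] F [30.2  4.8 -4. ] w 0.0314
0.58
```

```bash
python3 - <<'E'
from h import *
for tip in((.592,-.0235,.0075),(.592,-.0235,.0275)):
    p,o=tcp(tip,40,.03,-1);servo_line(p,o,feed=.03);show("ease/raise")
print(pull(.592,-.0235,.0275,40,.03,29))
show("end")
E
```

```text
ease/raise 12.25 tip [ 0.5903 -0.0235  0.0073] F [-23.6   1.7  29.4] w 0.0311
ease/raise 13.07 tip [ 0.5921 -0.0236  0.0275] F [ 2.3 -1.3 -3.7] w 0.0312
pull 0.589 13.32 tip [ 0.5884 -0.0234  0.0271] F [-2.3  0.2 -2.7] w 0.0311
pull 0.577 14.32 tip [ 0.5766 -0.0235  0.0273] F [ 0.7 -0.9 -2.3] w 0.0313
pull 0.565 15.32 tip [ 0.5647 -0.0235  0.0274] F [ 1.6  0.1 -3.2] w 0.0312
pull 0.553 16.32 tip [ 0.5529 -0.0235  0.0275] F [ 1.9 -0.1 -1.6] w 0.0313
pull 0.541 17.32 tip [ 0.5419 -0.0235  0.0281] F [ 6.1  0.2 -0.2] w 0.0312
pull 0.529 18.32 tip [ 0.5285 -0.0235  0.0272] F [ 1.   0.6 -0.5] w 0.0315
pull 0.517 19.32 tip [ 0.5168 -0.0235  0.0274] F [-1.8 -0.4 -0. ] w 0.0312
pull 0.505 20.32 tip [ 0.5048 -0.0235  0.0274] F [-0.6 -0.2 -1.1] w 0.0315
0.5049999999999999
end 20.32 tip [ 0.5048 -0.0235  0.0274] F [-0.6 -0.2 -1.1] w 0.0315
```

```bash
python3 - <<'E'
from h import *
p,o=tcp((.505,-.0235,.009),40,.03,-1);servo_line(p,o,feed=.04);show("down")
a=get_image("side")[130:280,200:400,::-1];b=get_image("scene")[170:290,190:350,::-1]
cv2.imwrite("pics/c3.png",np.hstack([cv2.resize(a,(400,300),interpolation=2),cv2.resize(b,(400,300),interpolation=2)]))
E
```

```text
down 20.93 tip [ 0.505  -0.0236  0.0085] F [-3.4  0.1  2.5] w 0.031
```

View pics/c3.png

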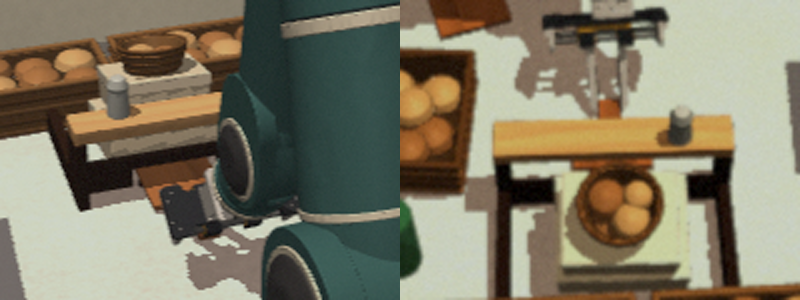

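Side crop: the board's front corner shows under the ledge at (165,185), held by the hand. Scene crop: the stack stands upright at (620,215), the tab shows at (608,105) and the shaker is in place. I'll release and regrasp with the tool vertical.

```bash
python3 - <<'E'
from h import *
move_gripper(.06);show("open")
p,o=tcp((.497,-.0235,.035),40,.03,-1)
try: servo_line(p,o,feed=.08)
except Unreachable: p,o=tcp((.505,-.0235,.04),40,.03,-1);servo_line(p,o,feed=.08)
show("up")
set_joints([0,.05,0,2.4,1.57,.4,.8]);show()
set_joints([0,.05,0,2.2,0,.9,1.5]);show()
p,o=tcp((.45,-.025,.13),0,0,1);move_to(p,o);s,t=show()
im=get_image("wrist");cv2.imwrite("pics/w4.png",im[:,:,::-1]);np.save("w4.npy",np.r_[s["position"],s["tcp_rot"]])
E
```

```text
open 21.67 tip [ 0.505  -0.0235  0.009 ] F [0.6 0.5 0.8] w 0.0603
up 22.16 tip [ 0.4973 -0.0235  0.0352] F [ 0.1 -0.8  0.2] w 0.0603
 23.65 tip [ 0.5206 -0.1603  0.1915] F [-0.1  0.2  0.3] w 0.0599
 25.1 tip [ 0.3876 -0.0312  0.1615] F [ 0.5  0.7 -0.1] w 0.0597
 25.48 tip [ 0.4498 -0.0252  0.129 ] F [-0.9 -0.5 -0.3] w 0.0598
```

View pics/w4.png

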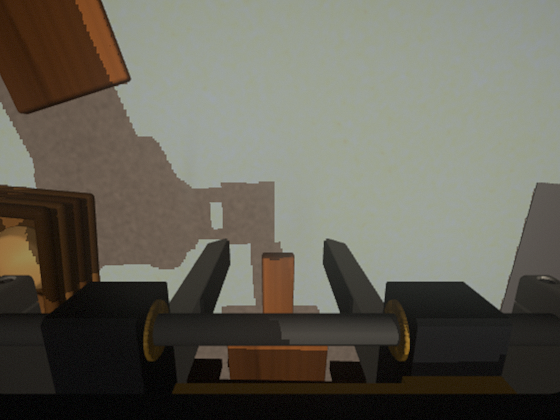

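The wrist view shows the tab's end at (263–294,254) between the open fingers, and the wide part's front edge at (228–328,345). The loose lookalike board is at top left, well clear.

```bash
python3 - <<'E'
from h import *
v=np.load("w4.npy");s=dict(position=v[:3],tcp_rot=v[3:])
print(ray("wrist",[(263,255),(294,255),(263,312),(296,312),(228,345),(328,345)],.016,s).round(4))
p,o=tcp((.515,-.0235,.04),0,.03,1)
print(inverse_kinematics(p,o))
for tx in(.44,.40):
    p,o=tcp((tx,-.0235,.005),0,.03,1);print(inverse_kinematics(p,o))
E
```

```text
[[ 0.4997 -0.039   0.016 ]
 [ 0.4997 -0.0064  0.016 ]
 [ 0.5675 -0.0397  0.016 ]
 [ 0.5675 -0.0032  0.016 ]
 [ 0.6103 -0.0802  0.016 ]
 [ 0.6102  0.0341  0.016 ]]
[-0.00869281  0.45504243 -0.00652392  2.00999538  0.0045794   0.67656836
  1.58267276]
[-0.00793522  0.42423582 -0.00988266  2.1981458   0.00819776  0.51924383
  1.57673717]
[-0.00746091  0.37551512 -0.01206062  2.28926462  0.00963687  0.47685667
  1.57355326]
```

```bash
sed -i 's/def pull(tipx,y,z,tilt,yaw,n,step=.003,lim=22,feed=.03)/def pull(tipx,y,z,tilt,yaw,n,step=.003,lim=22,feed=.03,sgn=-1)/; s/tilt,yaw,-1);*$/tilt,yaw,sgn)/' h.py; grep -n "sgn)" h.py; python3 - <<'E'
from h import *
def go(tip,feed):p,o=tcp(tip,0,.02,1);servo_line(p,o,feed=feed)
go((.524,-.0225,.06),.12);go((.524,-.0225,.004),.08);show("down")
move_gripper(.02,45);s,t=show("grip")
if .028<s["width"]<.036:
    go((.524,-.0225,.016),.04);show("raise")
    x=pull(.524,-.0225,.016,0,.02,22,step=.005,feed=.05,sgn=1);show("end")
E
```

```text
23:    o,d=ori(tilt,yaw,sgn);return np.array(tip)-L*d,o
32:        tipx-=step;p,o=tcp((tipx,y,z),tilt,yaw,sgn)
down 27.38 tip [ 0.5242 -0.0225  0.0043] F [-0.1  1.6  0. ] w 0.0598
grip 27.94 tip [ 0.524  -0.0227  0.004 ] F [ 0.3 -0.7  0.3] w 0.0314
raise 28.39 tip [ 0.5238 -0.0225  0.0161] F [-1.6 -0.5 -2.3] w 0.0315
pull 0.519 28.64 tip [ 0.5185 -0.0224  0.016 ] F [-2.3  0.5 -0.1] w 0.0314
pull 0.499 29.64 tip [ 0.4989 -0.0225  0.0161] F [ 1.4 -1.   2.4] w 0.0313
pull 0.479 30.64 tip [ 0.4783 -0.0224  0.0159] F [-2.4  1.3  3.2] w 0.0315
pull 0.459 31.64 tip [ 0.4587 -0.0225  0.016 ] F [ 0.1 -0.4 -0.9] w 0.0314
pull 0.439 32.64 tip [ 0.4387 -0.0225  0.016 ] F [-0.6  0.  -2. ] w 0.0314
pull 0.419 33.64 tip [ 0.4187 -0.0225  0.016 ] F [-0.1  0.2 -2.3] w 0.0316
end 33.89 tip [ 0.4137 -0.0225  0.016 ] F [ 0.5  0.3 -1.6] w 0.0313
```

```bash
python3 - <<'E'
from h import *
def go(tip,yaw,feed):p,o=tcp(tip,0,yaw,1);servo_line(p,o,feed=feed)
go((.405,-.0225,.006),.02,.05);show("down")
im=get_image("scene")[:,:,::-1].copy();cv2.imwrite("pics/s5.png",im)
a=get_image("side")[120:270,170:370,::-1]
cv2.imwrite("pics/c5.png",np.hstack([cv2.resize(a,(400,300),interpolation=2),cv2.resize(im[130:280,180:380],(400,300),interpolation=2)]))
h=cv2.cvtColor(im,cv2.COLOR_BGR2HSV);x0,y0,x1,y1=255,150,335,222
m=cv2.inRange(h[y0:y1,x0:x1],(4,130,50),(14,255,220));cv2.imwrite("pics/m5.png",m)
k=max(cv2.findContours(m,0,1)[0],key=cv2.contourArea)[:,0]+[x0,y0]
P=ray("scene",k,.012)[:,:2].astype(np.float32);print(cv2.boundingRect(k),P.min(0),P.max(0),cv2.minAreaRect(P))
E
```

```text
down 34.31 tip [ 0.4044 -0.0225  0.0058] F [-2.5  0.6  0.9] w 0.0316
(258, 180, 32, 37) [ 0.34791324 -0.0779324 ] [0.51802135 0.03386953] ((0.4319211542606354, -0.019977062940597534), (0.11338748782873154, 0.16649039089679718), 86.96232604980469)
```

View pics/c5.png

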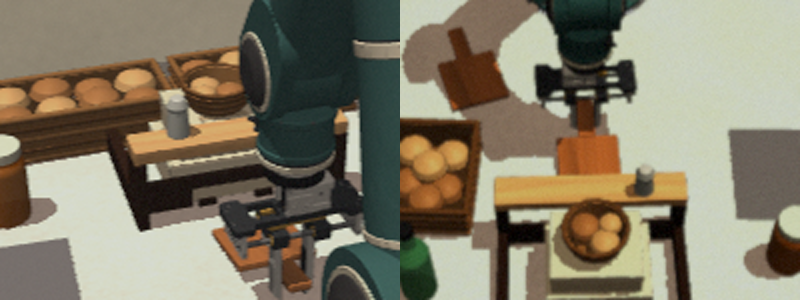

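Side crop: the board lies flat out in front at (265,250). Scene crop: the wide part is clear of the rail at (587,153), the stack stands upright at (597,240), and the shaker is in place. Next I slide the board to the mat.

```bash
python3 - <<'E'
from h import *
def go(tip,yaw,feed):p,o=tcp(tip,0,yaw,1);servo_line(p,o,feed=feed)
go((.400,.10,.006),-.02,.06);show()
go((.405,.22,.006),-.04,.06);show()
go((.4127,.3302,.006),-.06,.06);show()
im=get_image("scene")[:,:,::-1].copy();cv2.imwrite("pics/s6.png",im)
h=cv2.cvtColor(im,cv2.COLOR_BGR2HSV);x0,y0,x1,y1=335,160,405,248
m=cv2.inRange(h[y0:y1,x0:x1],(3,120,50),(16,255,230));m[80:]=0
k=max(cv2.findContours(m,0,1)[0],key=cv2.contourArea)[:,0]+[x0,y0]
P=ray("scene",k,.012)[:,:2].astype(np.float32);W=P[P[:,0]>.48];print(cv2.boundingRect(k),P.min(0),P.max(0),cv2.minAreaRect(W))
a=get_image("side")[190:340,100:300,::-1]
cv2.imwrite("pics/c6.png",np.hstack([cv2.resize(a,(400,300),interpolation=2),cv2.resize(im[130:280,220:420],(400,300),interpolation=2)]))
E
```

```text
36.6 tip [0.4    0.0998 0.006 ] F [ 0.1 -1.1 -0.2] w 0.0316
 38.75 tip [0.405  0.2198 0.006 ] F [-0.6 -3.3  0.5] w 0.0318
 40.74 tip [0.4127 0.33   0.006 ] F [-0.4 -1.6  0.8] w 0.0316
(353, 177, 34, 49) [0.35326606 0.26206794] [0.57573867 0.38731033] ((0.5264755487442017, 0.32280901074409485), (0.11801372468471527, 0.09277529269456863), 86.8812484741211)
```

View pics/c6.png

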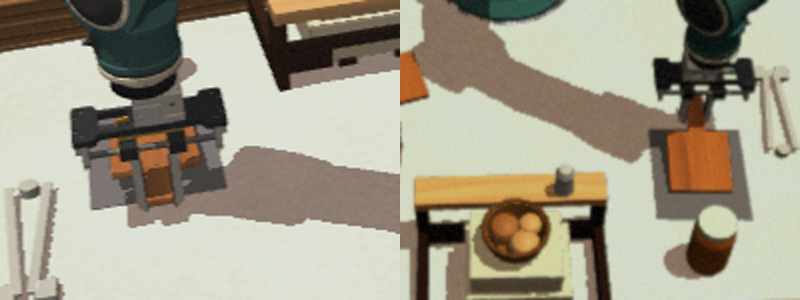

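The board lies squared on the mat but about 12 mm short of its middle: it ends at row 192 and the mat at 218 in the scene crop. I'll nudge it on, release and check.

```bash
python3 - <<'E'
from h import *
def go(tip,yaw,feed):p,o=tcp(tip,0,yaw,1);servo_line(p,o,feed=feed)
go((.4247,.3295,.006),-.06,.04);go((.4247,.3295,.004),-.06,.04);show()
move_gripper(.06);go((.4247,.3295,.12),-.06,.1)
try: move_to([.36,.0,.42],ori(0,0,1)[0])
except Unreachable: set_joints([0,.05,0,2.2,0,.9,1.5])
sleep(.5);s,t=show()
im=get_image("scene")[:,:,::-1].copy()
h=cv2.cvtColor(im,cv2.COLOR_BGR2HSV);x0,y0,x1,y1=335,160,405,238
m=cv2.inRange(h[y0:y1,x0:x1],(3,120,50),(16,255,230))
k=max(cv2.findContours(m,0,1)[0],key=cv2.contourArea)[:,0]+[x0,y0]
P=ray("scene",k,.012)[:,:2].astype(np.float32);W=P[P[:,0]>.49];print(P.min(0),P.max(0),cv2.minAreaRect(W))
a=get_image("side")[120:320,130:397,::-1]
cv2.imwrite("pics/c7.png",np.hstack([cv2.resize(a,(400,300),interpolation=2),cv2.resize(im[150:300,220:420],(400,300),interpolation=2)]))
E
```

```text
41.54 tip [0.4248 0.3295 0.0039] F [1.5 0.8 1.4] w 0.0318
 45.3 tip [3.60e-01 1.00e-04 2.21e-01] F [-0.7  0.6 -0.5] w 0.06
[0.38615233 0.26243162] [0.58824086 0.3822422 ] ((0.5376785397529602, 0.3214243948459625), (0.11411663144826889, 0.096467025578022), 87.2293930053711)
```

View pics/c7.png

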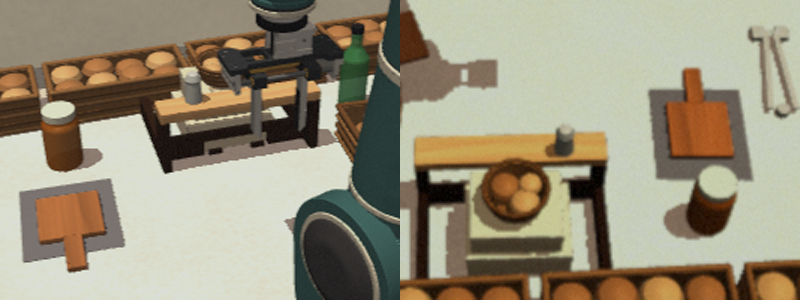

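The board is centred on the mat: its x extent of 0.386–0.588 puts the middle at about 0.528, and it is square with the mat. The stack stands upright in the stand, the bystanders are in place, and the arm is clear.

```bash
python3 -c "
from cell import *
print(finish_job())"
```

```text
the job is handed in; nothing more can be done
None
```

I've handed the job in. By my last camera measurements the board lies flat and squared on the mat, about 2 mm from its centre; the boxes and basket are still stacked in the stand, and the other things look unmoved.

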